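Put the stamp away in the screw-lid canister

ROBOT

A 7-joint arm with a two-finger parallel gripper is mounted at the origin on a cart in front of the work surface, level with it; the furniture and walls round the work are solid. World frame = base frame: x ahead of the robot, y to its left, z up, the work surface at z = 0. Lengths are in m, angles in degrees, forces in N, time in s.
With the tool pointing down it reaches from about 0.425 to 0.875 m from the base axis. Payload 4.7 kg.
Tool frame: the origin (TCP) lies midway between the tips of the shut fingers; the grasp point (between the pads) lies 19 mm behind it; y points along the fingers, x is the direction in which the jaws open and shut, and the axes are right-handed (so a half turn about y gives the same grasp; the last joint's range is limited). The gripper opens to 85 mm and grips with 20 to 120 N. Pads are 22 mm wide; open, the fingers measure 114 mm over their backs; the gripper's body (76 mm by 85 mm) begins 54 mm behind the grasp point. The pads swing forward as they close: fully open they stand 13 mm farther back than shut.
Start: joints at [-68.062, 18.392, -4.016, 83.108, 1.295, 78.541, -3.26], TCP at [0.234, 0.606, 0.192] pointing down, gripper open.
Joint ranges: [-163.93, 163.93], [-17.29, 119.83], [-79.2, 71.16], [3.27, 140.29], [-89.18, 269.18], [5.43, 117.66], [-154.24, 154.24]. Speed limits (degrees/s): [147.25, 147.25, 180, 180, 180, 180, 180].

INTERFACE

Orientations are given as a 3x3 rotation matrix whose columns are the frame's x, y, z axes.
In Python, from cell import ctrl gives the robot as it stands.
- The arm moves only by the tool play_rows, never from a script. Its argument "steps" is a list that holds one entry, the list of rows, each a list of 7 numbers: the turn, a rotation vector about the world's x, y, z in rad, then the shift along the world's x, y, z in mm, then the finger opening in mm, from 0 to 85.4. A call has 1 to 12 rows; each row shifts and turns the commanded pose from where the row before left it; what a row does not reach is not made up. A row lasts 1/10 s, in which the tool goes at most 50 mm and 8.59 degrees, less where a joint would pass 70% of its speed; a pose out of reach is approached as far as the arm can. A call is refused whole if a number of a shift passes 50 or a number of a turn 0.15, either way. A call with a gripper value outside its range is refused whole. The fingers move at their own pace and stop on an object; the grip force is fixed at half the most. Time passes only in rows, so rows that do not move let the fingers close. It gives the time, the measured TCP pose, the force and the opening at its end, in the units of the state.
- ctrl.observe(): the state, without advancing time (a new reading comes with each control period).
- ctrl.grab_frame(name): name is "scene" or "top"; returns (picture, depth): 480x640x3 uint8, red, green, blue; 480x640 float32, m along the optical axis (not along the pixel's ray), 0 where there is no reading.
- ctrl.calibration(name): a dict with "fx", "fy", "cx", "cy" (pixels), "D" ([k1, k2, p1, p2, k3] as OpenCV has them; the pictures are not rectified), "R" (3x3) and "t" (3): a world point X has camera coordinates R X + t. Camera axes: x right, y down, z forward; pixel columns grow to the right and rows downward; lengths in m; the calibration is good to about 2 mm. A picture is of the moment at which its call begins. calibration takes no time and is no camera call.
- ctrl.finish_job(): hands the job in, once; it reports no verdict.
Trained networks look in the newest picture that a camera, given by its name, has taken for a name from the list of things; names that differ only in an ending like _2 or _b are one class to them, and where a whole thing is asked for, a point or a joint stands for the part that bears it (a point fixed in the world has none). Each returns a list of dicts, best first, with "conf" (0 to 1); they miss things now and then, are a little off and sometimes report something else, mostly with a low value. They report only what shows in the picture. A call takes as long as a camera call. They do not tell look-alikes from the thing itself.
- ctrl.find_in(target, camera): "xyz" ([x, y, z] in m, in world coordinates, good to about 4 mm: the middle of the surface that is visible of it).
- ctrl.regions_of(target, camera): "mask" (480x640 bool, what is visible of it).
- ctrl.landmark_of(target, camera): "xyz" ([x, y, z] in m, in world coordinates, good to about 4 mm: a listed point, or the origin of a listed thing).
The state is a dict: "t": time; "qpos": joint angles; "joint_vel": joint speeds; "effort": joint torques, N m; "tool_pos": TCP position; "orientation": TCP orientation; "contact_force": force on the tool from outside, world axes, zero at the start; "moment": the same for the moment, N m; "gripper_width": finger opening in m.
Only numpy, scipy, OpenCV 4.12 (cv2) and the standard library are available. Lean on these libraries where they do the work, as an engineer would, in place of code of your own. Each camera call takes 0.05 s, during which the arm holds its last target. There are 200 camera calls.

TASK

Put the rubber stamp into the open canister so that its inked rubber does not dry out, and close it: set the lid level on the neck, turn it backward (anticlockwise) on the threads until it rides up and drops into the thread start, then screw it clockwise until fully down and tight, and let go. Leave the mug and the ink pad where they are.

Things in the scene. Friction and masses are not known exactly. Their poses are not given: they have to be found in the camera images.
- stamp_middle (a point): Centre of the rubber stamp, 29.5 mm above its underside; z up, y along its 58 mm side. It stands upright: wooden block 24 x 58 x 15 mm, a 14 mm thick neck and a dark red turned knob, 59 mm tall in all. The knob, 22 mm in diameter, reaches from 0.5 to 29.5 mm above this point: grasp it there from above.
- mouth (a point): Centre of the open canister's rim, 86 mm above the desk; z up, -x towards the pull tab on the foot. Rim 81 mm across outside, mouth 77 mm inside, inner floor 76 mm below the rim. When the lid is tight its bar lies along or square to this x axis.
- lid_bar (a point): Centre of the lid's grip bar (64 mm long, 18 wide, 26 high), 41 mm above the lid's lower edge, 13 mm above its flat top; x along the bar, z up. Set on the neck it is 22 to 29 mm above the rim: 29.3 at the thread start, 21.8 just after the drop, 17.0 when fully down. It comes down onto the rim about 57 degrees of clockwise turn after the drop and is tight after 80 to 90.
- lid: The loose screw lid, right way up on the desk: grey plastic disc 102 mm across and 28 mm high with a ribbed skirt and the bar on top, 54 mm in all, about 0.17 kg. Origin at the centre of its lower edge. Four lugs inside the skirt run on the thread with 1.5 mm of play sideways and 1.9 mm up and down. Let go, it stays put, but right at the drop it may hang tilted: turn on backward.
- canister: Squat round steel tin on a black rubber foot (120 mm wide) that sticks to the desk: it does not move. Origin at its underside. Neck 84 mm, thread ridges 93 mm across; four-start thread, lead 30 mm a turn. A lid on the ridges turned anticlockwise (from above) climbs 0.83 mm per 10 degrees and drops 7.5 mm once in each quarter turn; clockwise it is drawn down.
- stamp: The same stamp, about 50 g; origin at the centre of its underside.
- mug: White mug, 95 mm tall, behind the work; a bystander. Origin at the centre of its underside.
- ink_pad: Closed ink pad tin, 64 x 102 x 14 mm, lying near the front of the desk; a bystander. Origin at the centre of its underside.
Not all that is in view belongs to the job. What is shaped like the stamp but green or turquoise is not meant.

How it is judged (in metres and radians):
On the way, in this order (a step that is already met when the one before it is completed fails the run):
1. the stamp is inside the canister and let go (horizontal distance between stamp_middle and mouth below 0.035 m and z of stamp_middle in the frame of mouth below -0.025 m and contact force between the fingers and stamp below 0.1 N), for 0.2 s.
2. the lid, level on the neck, has been turned backward until it rides at the top of the thread start: its weight or more is on the threads within 1.8 mm of their highest point (horizontal distance between lid_bar and mouth below 0.004 m and z of lid_bar in the frame of mouth between 0.0275 and 0.0311 m and angle between lid_bar's own z axis and vertical below 0.06 rad and contact force between lid and canister above 0.3 N), for 0.1 s.
3. the lid has dropped into the thread, level (horizontal distance between lid_bar and mouth below 0.004 m and z of lid_bar in the frame of mouth below 0.0245 m and angle between lid_bar's own z axis and vertical below 0.06 rad), for 0.1 s.
At the end, for the whole second after the job is handed in: Stamp inside; lid fully down: bar centre at most 18.2 mm above the rim (17.0 when home), within 3.5 mm of the axis, level within 1.4 degrees, within 15 degrees of tight (bar along or square to the canister's x axis), at rest and let go; mug and ink pad not moved over 30 mm (horizontal distance between stamp_middle and mouth below 0.035 m and z of stamp_middle in the frame of mouth below -0.025 m and horizontal distance between lid_bar and mouth below 0.0035 m and z of lid_bar in the frame of mouth below 0.0182 m and angle between lid_bar's own z axis and vertical below 0.025 rad and (angle between the x axis of lid_bar and the x axis of mouth, either way round below 0.26 rad or angle between the x axis of lid_bar and the y axis of mouth, either way round below 0.26 rad) and linear speed of lid below 0.01 m/s and contact force between the fingers and lid below 0.1 N); the robot touches nothing.
It fails at once if the mug or the ink pad is moved more than 30 mm (distance of any of mug, ink_pad from where it was at the start of the episode above 0.03 m).
It also fails if it takes over 72 s, if anything falls off the work surface, if the arm or the gripper's body presses on something with over 40 N, if the wrist force passes 120 N, or if a joint passes its speed limit or range.

## Working session

There is one attempt and no reset: what is moved stays moved. The work goes in short steps, Python scripts to look and compute and a tool call to move; the robot and the scene stay as the last step left them, time stands still between calls to the robot, and variables do not carry over. Pictures are saved under pics/ and viewed, about 8 in all and at most 12, crops included, and the job is handed in when it is done.

Besides the shell and the picture viewer there is one more tool, called after "Call:" as name(argument=value, ...), one argument or row to a line, values as JSON. play_rows: Moves the arm, as the interface text tells. Its arguments: {"type":"object","properties":{"steps":{"type":"array","items":{"type":"array","items":{"type":"array","items":{"type":"number"}}}}},"required":["steps"]}

```bash
mkdir -p pics; cat > h.py <<'E'
import numpy as np,cv2
from cell import ctrl
def shot(n,f,box=None,s=1):
    p,d=ctrl.grab_frame(n); im=p[:,:,::-1]
    if box: im=im[box[1]:box[3],box[0]:box[2]]
    cv2.imwrite('pics/'+f,cv2.resize(im,None,fx=s,fy=s,interpolation=cv2.INTER_CUBIC)); return p,d
def proj(X,n):
    c=ctrl.calibration(n);K=np.array([[c['fx'],0,c['cx']],[0,c['fy'],c['cy']],[0,0,1]])
    return cv2.projectPoints(np.float64(X).reshape(-1,1,3),cv2.Rodrigues(np.array(c['R']))[0],np.float64(c['t']),K,np.array(c['D']))[0][:,0]
def cloud(n,d):
    c=ctrl.calibration(n);K=np.array([[c['fx'],0,c['cx']],[0,c['fy'],c['cy']],[0,0,1]])
    v,u=np.mgrid[0:480,0:640]; uv=np.stack([u,v],-1).reshape(-1,1,2).astype(np.float64)
    q=cv2.undistortPoints(uv,K,np.array(c['D']))[:,0]
    P=np.c_[q,np.ones(len(q))]*d.reshape(-1,1)
    return ((P-np.array(c['t']))@np.array(c['R'])).reshape(480,640,3)
E
python3 - <<'E'
from h import *
np.set_printoptions(precision=3,suppress=True)
print(ctrl.observe())
for n in ['top','scene']:
    shot(n,n+'0.png')
    for t in ['stamp_middle','mouth','lid_bar','canister','mug','ink_pad']:
        for r in ctrl.landmark_of(t,n)[:4]: print(n,t,np.array(r['xyz']),round(r['conf'],2),proj(r['xyz'],n)[0].round())
E
```

```text
{'t': 0.0, 'qpos': array([-68.06 ,  18.439,  -4.016,  83.176,   1.295,  78.541,  -3.263]), 'joint_vel': array([-0.064, -0.08 ,  0.089,  0.005,  0.127, -0.027, -0.132]), 'effort': array([ -0.   , -49.359,  -0.382, -31.433,   0.013,   0.011,  -0.   ]), 'tool_pos': array([0.234, 0.606, 0.19 ]), 'orientation': array([[ 0.361, -0.001, -0.933],
       [ 0.933, -0.002,  0.361],
       [-0.002, -1.   , -0.   ]]), 'contact_force': array([ 1.001,  0.102, -0.771]), 'moment': array([-0.001, -0.004, -0.034]), 'gripper_width': 0.08554229408781155}
top stamp_middle [0.61  0.106 0.024] 0.8 [321. 230.]
top stamp_middle [0.564 0.385 0.028] 0.77 [177. 256.]
top stamp_middle [0.593 0.017 0.029] 0.72 [367. 237.]
top stamp_middle [0.514 0.095 0.03 ] 0.54 [328. 279.]
top mouth [0.505 0.238 0.086] 0.61 [249. 283.]
top lid_bar [ 0.423 -0.035  0.04 ] 0.81 [398. 326.]
top canister [0.503 0.239 0.003] 0.6 [254. 287.]
top canister [0.507 0.239 0.088] 0.43 [248. 282.]
top mug [ 0.735  0.17  -0.001] 0.59 [288. 172.]
top ink_pad [0.38  0.078 0.004] 0.73 [337. 349.]
scene stamp_middle [0.597 0.016 0.027] 0.95 [346. 245.]
scene stamp_middle [0.609 0.109 0.033] 0.84 [304. 255.]
scene stamp_middle [0.561 0.391 0.029] 0.82 [175. 329.]
scene stamp_middle [0.518 0.093 0.027] 0.79 [339. 278.]
scene mouth [0.506 0.242 0.083] 0.57 [269. 287.]
scene lid_bar [ 0.427 -0.041  0.042] 0.88 [429. 269.]
scene canister [ 0.505  0.241 -0.001] 0.91 [274. 326.]
scene mug [ 0.739  0.168 -0.002] 0.79 [247. 250.]
scene ink_pad [0.504 0.244 0.084] 0.74 [269. 287.]
scene ink_pad [ 0.386  0.079 -0.001] 0.57 [393. 327.]
```

View pics/top0.png

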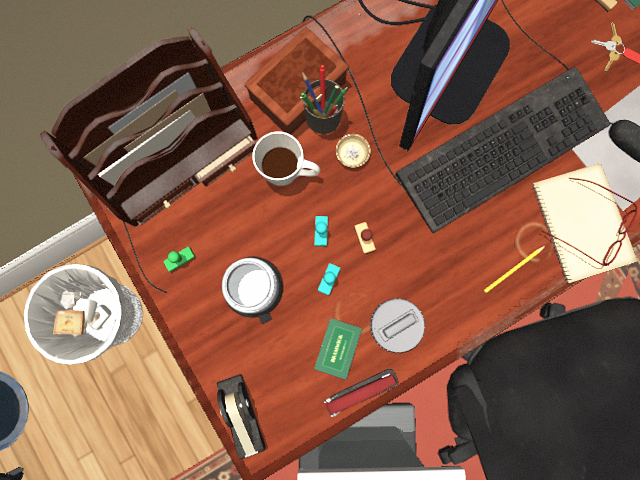

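View pics/scene0.png

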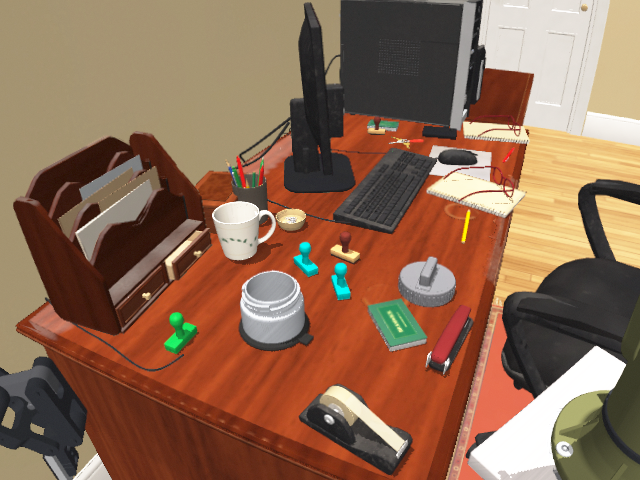

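The top view shows four stamp-shaped things: turquoise at (321,230) and (329,279), green at (178,259), and a wooden block with a dark red knob at (365,237). The wooden one fits the description. I'll confirm it in a crop and measure it.

```bash
cat > meas.py <<'E'
from h import *
np.set_printoptions(precision=4,suppress=True)
def circ(P):
    A=np.c_[2*P[:,:2],np.ones(len(P))]; b=(P[:,:2]**2).sum(1)
    s=np.linalg.lstsq(A,b,rcond=None)[0]; return s[:2],np.sqrt(s[2]+s[:2]@s[:2])
def rob(P):
    for k in range(4):
        c,r=circ(P); e=abs(np.hypot(*(P[:,:2]-c).T)-r); P=P[e<max(2*np.median(e),.0015)]
    return c,r,len(P)
def near(C,c,r,z0,z1):
    m=(np.hypot(C[...,0]-c[0],C[...,1]-c[1])<r)&(C[...,2]>z0)&(C[...,2]<z1); return C[m],m
def rect(P):
    (c,s,a)=cv2.minAreaRect((P[:,:2]*1000).astype(np.float32)); return np.array(c),np.array(s),a
E
python3 - <<'E'
from meas import *
p,d=shot('scene','crop.png',(290,215,450,345),4)
for n in ['top','scene']:
    p,d=ctrl.grab_frame(n); C=cloud(n,d)
    P,_=near(C,(.595,.017),.045,.008,.022); print(n,'block',rect(P),len(P),np.percentile(P[:,2],[10,50,90]))
    P,_=near(C,(.595,.017),.045,.045,.07); print('knob',P.mean(0),rect(P)[:2],len(P),P[:,2].max())
    P,_=near(C,(.505,.240),.06,.080,.092); print('rim',rob(P),len(P),P[:,2].max(),rect(P))
    P,_=near(C,(.505,.240),.09,.004,.02); P=P[np.hypot(*(P[:,:2]-[.505,.24]).T)>.064]; v=P[:,:2].mean(0)-[.505,.24];print('tab',np.degrees(np.arctan2(v[1],v[0])),len(P),P.mean(0))
    P,_=near(C,(.425,-.037),.06,.046,.06); print('bar',rect(P),len(P),P.mean(0))
    P,_=near(C,(.425,-.037),.06,.022,.033); print('lidtop',cv2.minEnclosingCircle((P[:,:2]*1000).astype(np.float32)),P[:,2].mean())
    P,_=near(C,(.425,-.037),.2,-.02,.01);print('desk',np.median(P[:,2]))
print(proj([[0,0,0],[.234,.606,.19]],'top'),ctrl.observe()['gripper_width'])
E
```

```text
top block (array([596.9988,  21.5133]), array([58.3443, 24.22  ]), 17.46852684020996) 263 [0.0113 0.0137 0.0166]
knob [0.5955 0.0223 0.0543] (array([596.0413,  22.0581]), array([20.9602, 20.9584])) 117 0.061590102950363136
rim (array([0.5045, 0.241 ]), np.float64(0.04022393603686446), 258) 376 0.08902868879562754 (array([503.8543, 241.3083]), array([83.2725, 89.4187]), 82.89094543457031)
tab -157.4107135140225 68 [0.452  0.2179 0.0061]
bar (array([424.7628, -35.7314]), array([18.1203, 63.7639]), 30.257020950317383) 339 [ 0.4249 -0.0354  0.0524]
lidtop ((424.5120849609375, -35.48622512817383), 51.84971237182617) 0.027077697975867034
desk -0.001023332611639659
scene block (array([595.4841,  19.8701]), array([58.0106, 25.3651]), 17.35979461669922) 246 [0.01   0.0142 0.0162]
knob [0.592  0.0227 0.0529] (array([592.7355,  22.6174]), array([20.3103, 17.1948])) 93 0.05881187768591323
rim (array([0.5035, 0.2413]), np.float64(0.03996816431002964), 348) 526 0.08755495701811197 (array([503.9259, 241.6622]), array([82.9573, 84.8238]), 82.66236114501953)
tab -159.39956727886042 72 [0.4402 0.2156 0.0073]
bar (array([423.4626, -35.7156]), array([18.7729, 62.5598]), 29.467796325683594) 244 [ 0.4208 -0.0332  0.0524]
lidtop ((423.89422607421875, -36.006107330322266), 52.04280090332031) 0.027462390858634906
desk -0.00021551903751097505
[[383.3878 553.2888]
 [ 10.8646 453.2332]] 0.08546552866556921
```

View pics/crop.png

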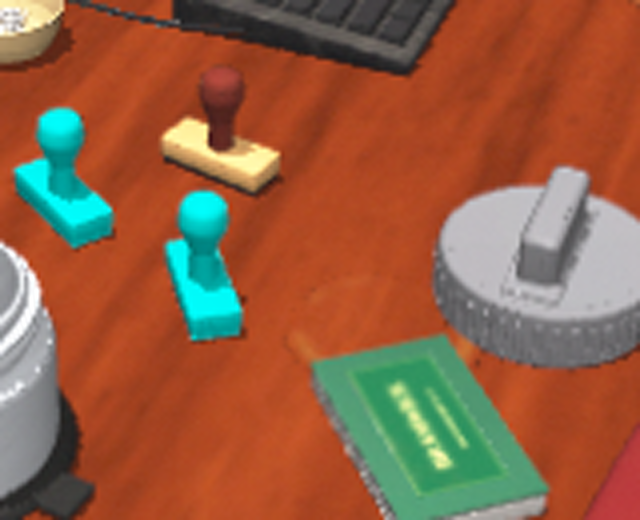

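The crop shows the wooden block with the dark red knob at (220,150), with the two turquoise look-alikes beside it, so the target is confirmed at about (0.596, 0.021), reaching over its knob.

Call:
play_rows(
  steps=[
    [[0,0,-0.057,28,-45,0,60],[0,0,-0.057,28,-45,0,60],[0,0,-0.057,28,-45,0,60],[0,0,-0.057,28,-45,0,60],[0,0,-0.057,28,-45,0,60],[0,0,-0.057,28,-45,0,60],[0,0,-0.057,28,-45,0,60],[0,0,-0.057,28,-45,0,60],[0,0,-0.057,28,-45,0,60],[0,0,-0.057,28,-45,0,60],[0,0,-0.057,28,-45,0,60],[0,0,-0.057,28,-45,0,60]],
  ],
)

```text
t: 2.05
tool_pos: [0.5522, 0.0952, 0.192]
orientation: [[0.87, 0.001, -0.493], [0.493, 0.001, 0.87], [0.001, -1.0, 0.0]]
contact_force: [-0.0, 1.2, 0.1]
gripper_width: 0.0602
```

Call:
play_rows(
  steps=[
    [[0,0,0,13,-22,0,60],[0,0,0,13,-22,0,60],[0,0,0,0,0,-30,60],[0,0,0,0,0,-30,60],[0,0,0,0,0,-20,60],[0,0,0,0,0,0,60],[0,0,0,0,0,0,60]],
  ],
)

```text
t: 2.75
tool_pos: [0.5775, 0.0529, 0.112]
orientation: [[0.869, 0.0, -0.495], [0.495, -0.0, 0.869], [0.0, -1.0, -0.0]]
contact_force: [0.2, 0.8, 0.9]
gripper_width: 0.0601
```

Call:
play_rows(
  steps=[
    [[0,0,0,9,-16,0,60],[0,0,0,9,-15,0,60],[0,0,0,0,0,-20,60],[0,0,0,0,0,-25,60],[0,0,0,0,0,-25,60],[0,0,0,0,0,-14,60],[0,0,0,0,0,0,60],[0,0,0,0,0,0,60]],
  ],
)

```text
t: 3.55
tool_pos: [0.5964, 0.022, 0.0289]
orientation: [[0.869, 0.002, -0.495], [0.495, 0.0, 0.869], [0.002, -1.0, -0.001]]
contact_force: [-0.1, 0.3, 0.7]
gripper_width: 0.0598
```

```bash
python3 - <<'E'
from h import *
o=ctrl.observe();print(o['tool_pos'],o['qpos'].round(),o['contact_force'])
shot('scene','s2.png',(270,150,430,290),4)
E
```

```text
[0.59644131 0.02197003 0.02891998] [-26.  20.  26. 102. -10.  59.  33.] [-0.10063929  0.31273129  0.74622081]
```

View pics/s2.png

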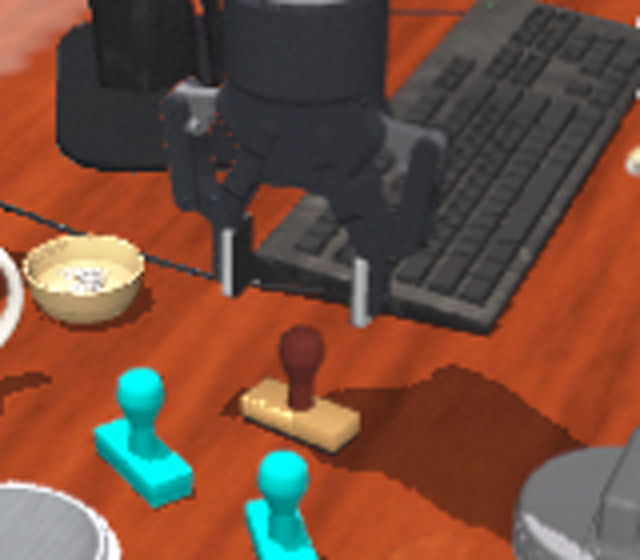

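```bash
python3 - <<'E'
from meas import *
print(proj([[.5964,.022,.029],[.5964,.022,.048],[.5965,.021,.059]],'scene'))
for n in ['scene','top']:
    p,d=ctrl.grab_frame(n);C=cloud(n,d)
    m=(abs(C[...,0]-.6)<.15)&(abs(C[...,1]-.02)<.12)&(C[...,2]>.045)&(C[...,2]<.2)
    P=C[m];print(n,P.min(0),P.max(0))
    if n=='scene':
        for u,v in [(327,222),(328,218),(358,228),(360,230),(345,234),(361,225)]: print(u,v,C[v,u],p[v,u])
    else:
        cv2.imwrite('pics/t2.png',cv2.resize(p[180:300,290:450,::-1],None,fx=4,fy=4))
E
```

```text
[[343.7744 245.3416]
 [343.9199 237.3123]
 [344.3761 232.4019]]
scene [ 0.5035 -0.0475  0.045 ] [0.75   0.1398 0.1999]
327 222 [0.6184 0.0472 0.0816] [169 170 171]
328 218 [0.6183 0.0448 0.0897] [44 42 44]
358 228 [0.5629 0.0148 0.0832] [149 149 151]
360 230 [0.5598 0.0123 0.0794] [160 158 158]
345 234 [0.5941 0.0213 0.0566] [117  51  44]
361 225 [0.5614 0.0089 0.0885] [106 107 108]
top [ 0.5053 -0.0609  0.046 ] [0.75   0.1397 0.1993]
```

View pics/t2.png

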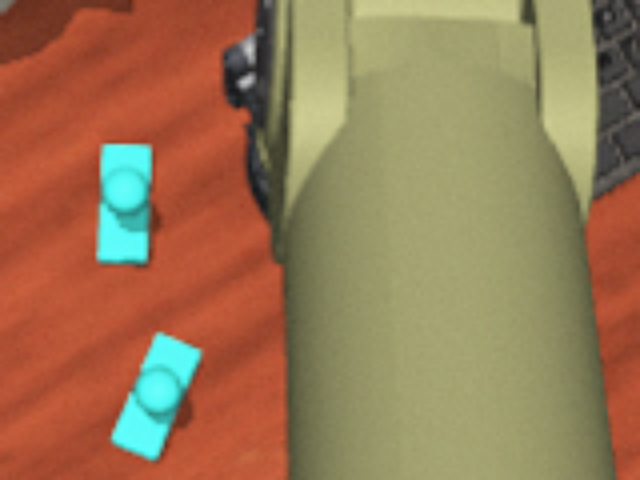

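The tips show at z≈0.08 in the picture, while the reported TCP is at z=0.029. I'll go down a little and compare before grasping.

Call:
play_rows(
  steps=[
    [[0,0,0,0,0,-6,60],[0,0,0,0,0,0,60],[0,0,0,0,0,0,60]],
  ],
)

```text
t: 4.0
tool_pos: [0.5952, 0.0219, 0.0214]
orientation: [[0.869, -0.0, -0.495], [0.495, 0.0, 0.869], [-0.0, -1.0, 0.0]]
contact_force: [0.2, -0.3, 0.2]
gripper_width: 0.0601
```

```bash
python3 - <<'E'
from meas import *
o=ctrl.observe();print(o['t'],o['tool_pos'],o['qpos'],o['contact_force'])
c=ctrl.calibration('scene');print('cam',-np.array(c['R']).T@np.array(c['t']))
p,d=ctrl.grab_frame('scene');C=cloud('scene',d)
g=(p.max(-1).astype(int)-p.min(-1)<18)&(p.max(-1)<200)
m=g&(abs(C[...,0]-.596)<.07)&(abs(C[...,1]-.022)<.07)&(C[...,2]>.02)&(C[...,2]<.105)
ax=np.array([.869,.495]);P=C[m];s=(P[:,:2]-o['tool_pos'][:2])@ax;q=(P[:,:2]-o['tool_pos'][:2])@[-.495,.869]
for lo,hi in [(-.08,-.0),(0,.08)]:
    k=(s>lo)&(s<hi);print(len(P[k]),P[k].min(0),'s',s[k].min(),s[k].max(),'q',q[k].min(),q[k].max())
    for z in np.arange(.06,.105,.005):
        j=k&(abs(P[:,2]-z)<.0025)
        if j.any():print(z.round(3),j.sum(),s[j].min().round(4),s[j].max().round(4),q[j].min().round(4),q[j].max().round(4))
cv2.imwrite('pics/s3.png',cv2.resize(p[150:290,270:430,::-1],None,fx=4,fy=4))
E
```

```text
4.0 [0.5952 0.0219 0.0214] [-25.8985  20.9723  25.4078 102.6496 -10.356   58.6848  33.1293] [ 0.156  -0.2846  0.1923]
cam [-0.0235  0.5104  0.5469]
140 [ 0.5534 -0.0082  0.0677] s -0.04502974264591366 -0.030286072650351204 q -0.00962976285995015 0.011722518261576094
0.07 8 -0.0373 -0.0314 0.0023 0.0094
0.075 12 -0.042 -0.0314 -0.0061 0.0103
0.08 25 -0.0446 -0.0305 -0.0057 0.0106
0.085 18 -0.0442 -0.0308 -0.0069 0.0104
0.09 21 -0.0444 -0.0312 -0.0048 0.0117
0.095 29 -0.045 -0.0304 -0.0063 0.0112
0.1 17 -0.0439 -0.0303 -0.0096 0.0111
145 [0.6152 0.026  0.0692] s 0.027949579003698762 0.0430756025016515 q -0.012454895336405335 0.011946611919108296
0.07 6 0.0296 0.034 -0.0031 0.0088
0.075 19 0.029 0.042 -0.0118 0.0096
0.08 20 0.0281 0.0416 -0.0125 0.0111
0.085 26 0.0289 0.0428 -0.0124 0.0104
0.09 18 0.0287 0.042 -0.0096 0.0115
0.095 21 0.0279 0.042 -0.0078 0.0105
0.1 20 0.0292 0.0431 -0.0079 0.0119
```

Call:
play_rows(
  steps=[
    [[0,0,0,0,0,-7,50],[0,0,0,0,0,-7,40],[0,0,0,0,0,-6,40],[0,0,0,0,0,0,40],[0,0,0,0,0,0,40]],
  ],
)

```text
t: 4.55
tool_pos: [0.5951, 0.0218, 0.0012]
orientation: [[0.869, -0.001, -0.495], [0.495, -0.0, 0.869], [-0.001, -1.0, 0.0]]
contact_force: [0.4, 0.6, 0.1]
gripper_width: 0.0399
```

```bash
cat > tips.py <<'E'
from meas import *
def tips(save=None):
    o=ctrl.observe();t=o['tool_pos'];ax=np.array(o['orientation'])[:2,0];ay=np.array([-ax[1],ax[0]])
    print(o['t'],t,o['contact_force'],o['gripper_width'])
    p,d=ctrl.grab_frame('scene');C=cloud('scene',d)
    g=(p.max(-1).astype(int)-p.min(-1)<18)&(p.max(-1)<200)
    R=C[...,:2]-t[:2];S=R@ax;Q=R@ay
    m=g&(abs(S)<.06)&(abs(Q)<.013)&(C[...,2]>.022)&(C[...,2]<t[2]+.09)
    for k in (m&(S<0),m&(S>0)):
        if k.sum():print(k.sum(),'zmin',np.sort(C[k][:,2])[:6],'s',S[k].min(),S[k].max(),'q',Q[k].min(),Q[k].max())
    if save: cv2.imwrite('pics/'+save,cv2.resize(p[150:290,270:430,::-1],None,fx=4,fy=4))
    return p,C
E
python3 -c "
from tips import *
tips('s4.png')"
```

```text
4.55 [0.5951 0.0218 0.0012] [0.3784 0.5587 0.1285] 0.03985554938247889
164 zmin [0.0454 0.0456 0.0462 0.0463 0.0483 0.0487] s -0.05042220233313772 -0.02065223533521268 q -0.0052836405498096935 0.012748773873724473
181 zmin [0.0449 0.0463 0.0467 0.0471 0.0471 0.0475] s 0.01800158850521749 0.04798803001181571 q -0.011320064726865307 0.012247939639885401
```

Call:
play_rows(
  steps=[
    [[0,0,0,0,0,-6,40],[0,0,0,0,0,-7,40],[0,0,0,0,0,0,15],[0,0,0,0,0,0,10],[0,0,0,0,0,0,10],[0,0,0,0,0,0,10],[0,0,0,0,0,0,10]],
  ],
)

```text
t: 5.3
tool_pos: [0.5954, 0.0219, -0.0113]
orientation: [[0.869, 0.0, -0.495], [0.495, 0.0, 0.869], [0.0, -1.0, -0.0]]
contact_force: [1.3, 0.2, -0.0]
gripper_width: 0.0189
```

```bash
python3 -c "
from tips import *
tips('s5.png')"
```

```text
5.3 [ 0.5954  0.0219 -0.0113] [ 1.2871  0.2425 -0.0226] 0.018912412744003345
167 zmin [0.0302 0.0304 0.0311 0.0321 0.0322 0.0324] s -0.038401920292054095 -0.005182147623270231 q -0.003877343437103648 0.012723767429546368
163 zmin [0.0311 0.0314 0.0315 0.0328 0.0329 0.0342] s 0.007768735961024565 0.03954563850505061 q -0.012416019953864753 0.012326827250830685
```

View pics/s5.png

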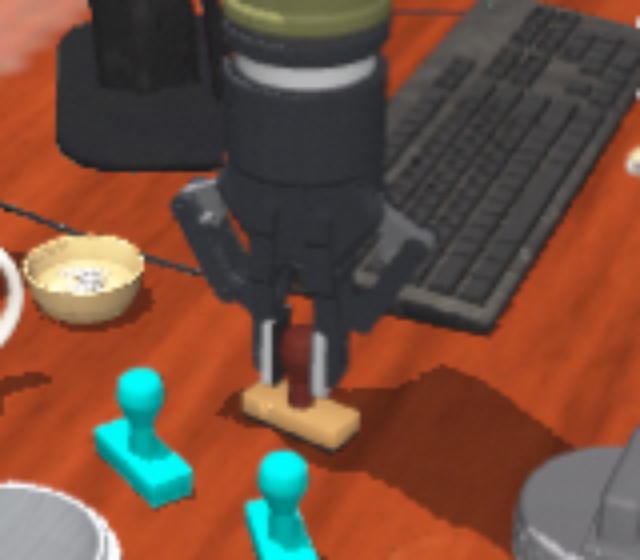

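The knob is between the pads at (300,365), and the tips sit about 42 mm above the reported TCP z. I'll allow for that from here on.

Call:
play_rows(
  steps=[
    [[0,0,0,0,0,0,10],[0,0,0,0,0,20,10],[0,0,0,0,0,25,10],[0,0,0,0,0,25,10],[0,0,0,0,0,25,10],[0,0,0,0,0,25,10],[0,0,0,-10,24,0,10],[0,0,0,-10,24,0,10],[0,0,0,-10,24,0,10],[0,0,0,-10,24,0,10],[0,0,0,-10,24,0,10],[0,0,0,0,0,0,10]],
  ],
)

```text
t: 6.55
tool_pos: [0.5435, 0.1469, 0.1085]
orientation: [[0.866, -0.001, -0.501], [0.501, 0.002, 0.866], [0.0, -1.0, 0.003]]
contact_force: [-0.1, 0.7, -0.9]
gripper_width: 0.019
```

```bash
python3 - <<'E'
from tips import *
o=ctrl.observe();t=o['tool_pos'];print(t,o['gripper_width'],o['contact_force'])
ax=np.array(o['orientation'])[:2,0];ay=np.array([-ax[1],ax[0]])
p,d=ctrl.grab_frame('scene');C=cloud('scene',d)
R=C[...,:2]-t[:2];S=R@ax;Q=R@ay;H=C[...,2]-t[2]
m=(abs(S)<.08)&(abs(Q)<.05)
for h in np.arange(-.02,.14,.01):
    k=m&(abs(H-h)<.005)
    if k.any():print(h.round(3),k.sum(),S[k].min().round(4),S[k].max().round(4),Q[k].min().round(4),Q[k].max().round(4),np.median(p[k],0))
E
```

```text
[0.5435 0.1469 0.1085] 0.01904210636337937 [-0.0621  0.6624 -0.8981]
0.01 43 -0.0292 0.0288 -0.0086 0.0131 [74. 44. 38.]
0.02 157 -0.0309 0.0303 -0.0076 0.015 [177. 134.  85.]
0.03 252 -0.0299 0.0298 -0.02 0.0168 [212.  161.  101.5]
0.04 55 -0.0168 0.0158 -0.0059 0.0099 [97. 44. 40.]
0.05 128 -0.0237 0.0233 -0.008 0.0114 [81.5 50.  54. ]
0.06 152 -0.0239 0.0221 -0.0071 0.0104 [89.  49.  52.5]
0.07 177 -0.0241 0.0219 -0.0131 0.0114 [75. 50. 47.]
0.08 121 -0.0289 0.0316 -0.0118 0.0129 [48. 49. 54.]
0.09 276 -0.0442 0.0441 -0.0127 0.0149 [48. 50. 54.]
0.1 273 -0.0505 0.0492 -0.0155 0.0151 [48. 49. 54.]
0.11 323 -0.0558 0.0558 -0.0184 0.0169 [48. 49. 54.]
0.12 310 -0.061 0.0594 -0.0145 0.0171 [48. 49. 54.]
0.13 414 -0.0654 0.0649 -0.0117 0.0192 [48. 50. 54.]
```

Call:
play_rows(
  steps=[
    [[0,0,0,-10,24,0,10],[0,0,0,-10,24,0,10],[0,0,0,-10,24,0,10],[0,0,0,-9,22,0,10],[0,0,0,0,0,0,10],[0,0,0,0,0,0,10]],
  ],
)

```text
t: 7.2
tool_pos: [0.5069, 0.2348, 0.1085]
orientation: [[0.869, 0.0, -0.495], [0.495, -0.001, 0.869], [-0.0, -1.0, -0.001]]
contact_force: [0.1, -1.3, -0.2]
gripper_width: 0.0187
```

Call:
play_rows(
  steps=[
    [[0,0,0,-3,6,-10,10],[0,0,0,0,0,-20,10],[0,0,0,0,0,-20,10],[0,0,0,0,0,-20,10],[0,0,0,0,0,-20,10],[0,0,0,0,0,-8,10],[0,0,0,0,0,0,10],[0,0,0,0,0,0,10]],
  ],
)

```text
t: 8.0
tool_pos: [0.504, 0.2416, 0.011]
orientation: [[0.869, 0.001, -0.494], [0.494, 0.0, 0.869], [0.001, -1.0, -0.0]]
contact_force: [0.0, 0.7, -0.8]
gripper_width: 0.0189
```

Call:
play_rows(
  steps=[
    [[0,0,0,0,0,0,22],[0,0,0,0,0,0,25],[0,0,0,0,0,0,30],[0,0,0,0,0,0,30],[0,0,0,0,0,0,30],[0,0,0,0,0,20,30],[0,0,0,0,0,30,30],[0,0,0,0,0,40,30],[0,0,0,0,0,20,30],[0,0,0,-6,-35,0,40],[0,0,0,-9,-35,0,40],[0,0,0,-9,-35,0,40]],
  ],
)

```text
t: 9.2
tool_pos: [0.4791, 0.1358, 0.1208]
orientation: [[0.868, 0.001, -0.496], [0.496, 0.0, 0.868], [0.001, -1.0, -0.0]]
contact_force: [0.5, 0.0, -0.5]
gripper_width: 0.0399
```

Call:
play_rows(
  steps=[
    [[0,0,0,-9,-35,0,40],[0,0,0,-9,-35,0,40],[0,0,0,-9,-35,0,40],[0,0,0,-9,-35,0,40],[0,0,0,-9,-30,0,40],[0,0,0,0,0,0,40],[0,0,0,0,0,0,40]],
  ],
)

```text
t: 9.9
tool_pos: [0.4344, -0.0333, 0.1208]
orientation: [[0.87, 0.001, -0.494], [0.494, 0.001, 0.87], [0.001, -1.0, 0.001]]
contact_force: [0.6, 0.7, 0.1]
gripper_width: 0.04
```

```bash
python3 - <<'E'
from tips import *
o=ctrl.observe();print(o['t'],o['tool_pos'],o['qpos'].round(),o['orientation'])
a=shot('scene','a.png')[0][220:360,200:360,::-1];b=ctrl.grab_frame('top')[0][235:335,195:309,::-1]
a=cv2.resize(a,(400,350));b=cv2.resize(b,(400,350));cv2.imwrite('pics/ab.png',np.hstack([a,b]))
for n in ['scene','top']:
    p,d=ctrl.grab_frame(n);C=cloud(n,d);P,_=near(C,(.504,.2413),.033,.0,.084)
    print(n,P[:,2].max(),len(P)); 
    for r in ctrl.landmark_of('stamp_middle',n)[:5]:print(r['xyz'],r['conf'])
E
```

```text
9.9 [ 0.4344 -0.0333  0.1208] [-31.  -7.  31. 118.   4.  68.  27.] [[ 0.8697  0.0009 -0.4937]
 [ 0.4937  0.0011  0.8697]
 [ 0.0013 -1.      0.0005]]
scene 0.0691634666294223 121
[0.6097, 0.1074, 0.0324] 0.76
[0.5197, 0.0892, 0.0311] 0.71
[0.561, 0.3925, 0.0284] 0.69
[0.5019, 0.2353, 0.036] 0.64
top 0.07078261735410421 883
[0.5645, 0.3842, 0.0254] 0.96
[0.5038, 0.237, 0.0405] 0.77
[0.6093, 0.1073, 0.023] 0.74
[0.5145, 0.0947, 0.0311] 0.7
```

View pics/ab.png

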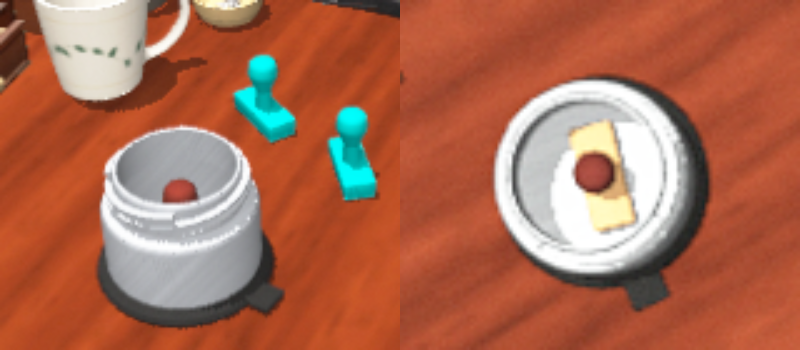

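Left: the red knob shows inside the tin. Right: the stamp stands upright near the middle of the mouth, so it is in and let go. Next is the lid bar.

Call:
play_rows(
  steps=[
    [[0,0,0,-5,-1,0,40],[0,0,0,-5,-1,0,40],[0,0,0,0,0,-20,40],[0,0,0,0,0,-25,40],[0,0,0,0,0,-25,40],[0,0,0,0,0,-20,40],[0,0,0,0,0,0,40],[0,0,0,0,0,0,40]],
  ],
)

```text
t: 11.0
tool_pos: [0.4241, -0.0352, 0.0309]
orientation: [[0.869, -0.0, -0.495], [0.495, -0.0, 0.869], [-0.0, -1.0, -0.0]]
contact_force: [0.7, 0.5, 1.1]
gripper_width: 0.0399
```

```bash
python3 - <<'E'
from tips import *
print(ctrl.observe()['qpos'])
p,C=tips()
cv2.imwrite('pics/l1.png',cv2.resize(p[200:320,360:500,::-1],None,fx=4,fy=4))
E
```

```text
[-31.0293  -1.3173  32.2197 125.0555   0.8592  56.0778  30.3768]
11.0 [ 0.4241 -0.0352  0.0309] [0.7313 0.4588 1.0596] 0.03993808859003291
446 zmin [0.022  0.0229 0.0242 0.0244 0.025  0.025 ] s -0.05109139427292401 -0.00022424895799142257 q -0.012751663153377646 0.0129999061905356
329 zmin [0.0254 0.0255 0.0255 0.0255 0.0257 0.0257] s 0.00038664173071031145 0.04899543644117273 q -0.012759882587792532 0.012831331119034037
```

View pics/l1.png

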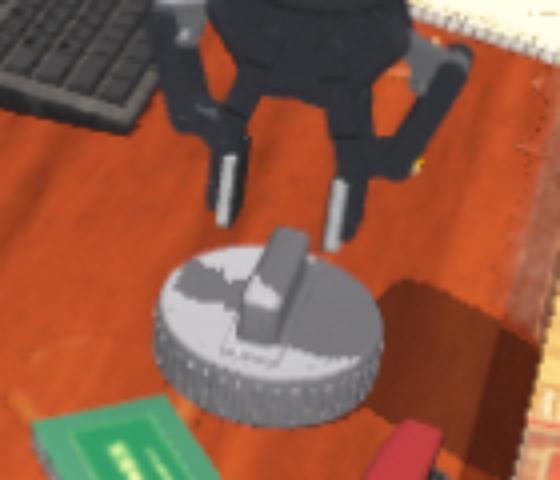

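The jaws straddle the bar from above: fingers at (228,195) and (337,215), bar at (272,280). Going down to grip.

Call:
play_rows(
  steps=[
    [[0,0,0,0,-0.5,-15,40],[0,0,0,0,0,-15,40],[0,0,0,0,0,-8,40],[0,0,0,0,0,0,40],[0,0,0,0,0,0,10],[0,0,0,0,0,0,8],[0,0,0,0,0,0,8],[0,0,0,0,0,0,8],[0,0,0,0,0,0,8]],
  ],
)

```text
t: 11.95
tool_pos: [0.4254, -0.0355, -0.0064]
orientation: [[0.869, 0.002, -0.495], [0.495, 0.0, 0.869], [0.002, -1.0, -0.001]]
contact_force: [-1.3, 0.7, 6.5]
gripper_width: 0.0167
```

Call:
play_rows(
  steps=[
    [[0,0,0,0,0,12,8],[0,0,0,0,0,20,8],[0,0,0,0,0,25,8],[0,0,0,0,0,25,8],[0,0,0,0,0,25,8],[0,0,0,0,0,23,8],[0,0,0,0,0,0,8],[0,0,0,0,0,0,8]],
  ],
)

```text
t: 12.75
tool_pos: [0.4241, -0.0356, 0.1225]
orientation: [[0.869, 0.0, -0.495], [0.495, 0.0, 0.869], [0.001, -1.0, 0.0]]
contact_force: [-0.9, -0.5, -2.6]
gripper_width: 0.0167
```

```bash
cat > lid.py <<'E'
from meas import *
def lid(c0,zb,R=.06,pic=None):
    "c0 guess xy, zb guess of bar centre z; top disc plane+circle from both cameras"
    for n in ['scene','top']:
        p,d=ctrl.grab_frame(n);C=cloud(n,d)
        g=(p.max(-1).astype(int)-p.min(-1)<14)
        m=g&(np.hypot(C[...,0]-c0[0],C[...,1]-c0[1])<R)&(abs(C[...,2]-(zb-.013))<.006);P=C[m]
        if len(P)<60: print(n,'few',len(P));continue
        for k in range(4):
            A=np.c_[P[:,:2]-c0,np.ones(len(P))];s=np.linalg.lstsq(A,P[:,2],rcond=None)[0];e=abs(A@s-P[:,2]);P=P[e<max(2.5*np.median(e),.0008)]
        print(n,'n',len(P),'topz',s[2].round(4),'=> bar z',(s[2]+.013).round(4),'tilt',s[:2].round(3))
        h=cv2.convexHull((P[:,:2]*1000).astype(np.float32))[:,0]/1000
        print('   hull circle',rob(h))
        if pic:cv2.imwrite('pics/%s_%s.png'%(pic,n),p[:,:,::-1])
E
python3 - <<'E'
from lid import *
o=ctrl.observe();t=o['tool_pos'];print(o['t'],t,o['contact_force'],o['gripper_width'])
lid(t[:2],.041+t[2]+.0064)
E
```

```text
12.75 [ 0.4241 -0.0356  0.1225] [-0.8772 -0.5245 -2.583 ] 0.016687123906249435
scene n 818 topz 0.1567 => bar z 0.1697 tilt [ 0.002 -0.004]
   hull circle (array([ 0.4229, -0.0347]), np.float64(0.04893154032357537), 32)
top n 790 topz 0.1549 => bar z 0.1679 tilt [-0.006 -0.003]
   hull circle (array([ 0.4236, -0.0345]), np.float64(0.049973914055204585), 25)
```

Call:
play_rows(
  steps=[
    [[0,0,0.097,8,28,0,8],[0,0,0.097,8,28,0,8],[0,0,0.097,8,28,0,8],[0,0,0.097,8,28,0,8],[0,0,0.097,8,28,0,8],[0,0,0.097,8,28,0,8],[0,0,0.097,8,28,0,8],[0,0,0.097,8,28,0,8],[0,0,0.097,8,28,0,8],[0,0,0.097,8,24,0,8],[0,0,0,0,0,0,8],[0,0,0,0,0,0,8]],
  ],
)

```text
t: 14.05
tool_pos: [0.5033, 0.2398, 0.1206]
orientation: [[0.083, -0.003, -0.997], [0.997, -0.003, 0.083], [-0.003, -1.0, 0.003]]
contact_force: [0.1, -0.0, -2.2]
gripper_width: 0.0165
```

```bash
python3 - <<'E'
from lid import *
o=ctrl.observe();t=o['tool_pos'];print(o['t'],t,o['contact_force'],o['gripper_width'],np.degrees(np.arctan2(*np.array(o['orientation'])[[1,0],0])),o['qpos'].round())
lid(t[:2],t[2]+.0465)
E
```

```text
14.05 [0.5033 0.2398 0.1206] [ 0.0579 -0.0333 -2.1634] 0.016475422677581328 85.25558368196658 [-45.  10.  19. 102.  -3.  68.  60.]
scene n 1073 topz 0.1545 => bar z 0.1675 tilt [-0.003 -0.005]
   hull circle (array([0.5035, 0.2395]), np.float64(0.05003611720341301), 30)
top n 331 topz 0.1535 => bar z 0.1665 tilt [ 0.006 -0.021]
   hull circle (array([0.5047, 0.2349]), np.float64(0.047624639702607), 13)
```

Call:
play_rows(
  steps=[
    [[0,0,0,0.5,1.3,-10,8],[0,0,0,0,0,-15,8],[0,0,0,0,0,-12,8],[0,0,0,0,0,-6,8],[0,0,0,0,0,-3,8],[0,0,0,0,0,-2,8],[0,0,0,0,0,0,8]],
  ],
)

```text
t: 14.85
tool_pos: [0.505, 0.2417, 0.0746]
orientation: [[0.083, 0.0, -0.997], [0.997, 0.0, 0.083], [0.0, -1.0, -0.0]]
contact_force: [0.0, -0.3, -2.2]
gripper_width: 0.0166
```

Call:
play_rows(
  steps=[
    [[0,0,0,0,0,-1,8],[0,0,0,0,0,-1,8],[0,0,0,0,0,-1,8],[0,0,0,0,0,0,8]],
  ],
)

```text
t: 15.25
tool_pos: [0.5048, 0.2417, 0.0715]
orientation: [[0.083, 0.0, -0.997], [0.997, 0.0, 0.083], [0.0, -1.0, -0.0]]
contact_force: [0.6, -0.2, -2.0]
gripper_width: 0.0164
```

Call:
play_rows(
  steps=[
    [[0,0,0,-0.6,-0.3,-1,8],[0,0,0,0,0,-1,8],[0,0,0,0,0,-1,8],[0,0,0,0,0,0,8]],
  ],
)

```text
t: 15.65
tool_pos: [0.5041, 0.2413, 0.0683]
orientation: [[0.083, -0.0, -0.997], [0.997, -0.0, 0.083], [-0.0, -1.0, 0.0]]
contact_force: [-0.2, 0.6, -2.9]
gripper_width: 0.0163
```

Call:
play_rows(
  steps=[
    [[0,0,0,0,0,-1,8],[0,0,0,0,0,0,8]],
  ],
)

```text
t: 15.85
tool_pos: [0.5042, 0.2414, 0.0674]
orientation: [[0.083, -0.0, -0.997], [0.997, -0.0, 0.083], [-0.0, -1.0, 0.0]]
contact_force: [-0.1, 0.4, -2.0]
gripper_width: 0.0168
```

Call:
play_rows(
  steps=[
    [[0,0,0,0,0,-1,8],[0,0,0,0,0,0,8]],
  ],
)

```text
t: 16.05
tool_pos: [0.5044, 0.2414, 0.0667]
orientation: [[0.083, 0.0, -0.997], [0.997, 0.0, 0.083], [0.0, -1.0, -0.0]]
contact_force: [-0.2, 0.3, -1.2]
gripper_width: 0.0166
```

Call:
play_rows(
  steps=[
    [[0,0,0,0,0,-1,8],[0,0,0,0,0,0,8]],
  ],
)

```text
t: 16.25
tool_pos: [0.5044, 0.2415, 0.0666]
orientation: [[0.083, 0.0, -0.997], [0.997, 0.001, 0.083], [0.001, -1.0, -0.0]]
contact_force: [-2.7, -1.0, 3.6]
gripper_width: 0.0166
```

Call:
play_rows(
  steps=[
    [[0,0,0,0,0,-0.7,8],[0,0,0,0,0,0,8]],
  ],
)

```text
t: 16.45
tool_pos: [0.5045, 0.2415, 0.0665]
orientation: [[0.083, 0.0, -0.997], [0.997, 0.001, 0.083], [0.001, -1.0, -0.0]]
contact_force: [-3.3, -1.8, 9.2]
gripper_width: 0.0165
```

```bash
python3 - <<'E'
from lid import *
o=ctrl.observe();t=o['tool_pos'];print(o['t'],t,o['contact_force'],o['moment'])
lid(t[:2],t[2]+.0465)
E
```

```text
16.45 [0.5045 0.2415 0.0665] [-3.3327 -1.7627  9.217 ] [-0.4503  0.8548  0.0247]
scene n 1039 topz 0.1003 => bar z 0.1133 tilt [-0.002 -0.005]
   hull circle (array([0.5038, 0.2411]), np.float64(0.04986766018391062), 34)
top n 315 topz 0.099 => bar z 0.112 tilt [ 0.004 -0.026]
   hull circle (array([0.5052, 0.2381]), np.float64(0.04852756888243381), 14)
```

Call:
play_rows(
  steps=[
    [[0,0,0.07,-0.3,-0.2,0.3,8],[0,0,0.07,0,0,0.3,8],[0,0,0,0,0,0,8]],
  ],
)

```text
t: 16.85
tool_pos: [0.5045, 0.2418, 0.0672]
orientation: [[-0.058, 0.001, -0.998], [0.998, 0.002, -0.058], [0.002, -1.0, -0.001]]
contact_force: [-2.3, 0.1, 7.9]
gripper_width: 0.0168
```

Call:
play_rows(
  steps=[
    [[0,0,0.07,0,0,0.3,8],[0,0,0,0,0,0,8],[0,0,0,0,0,0,8]],
  ],
)

```text
t: 17.15
tool_pos: [0.5047, 0.2419, 0.0676]
orientation: [[-0.127, 0.002, -0.992], [0.992, 0.002, -0.127], [0.001, -1.0, -0.002]]
contact_force: [-2.8, -0.7, 7.8]
gripper_width: 0.017
```

Call:
play_rows(
  steps=[
    [[0,0,0.05,0,0,0.25,8],[0,0,0.05,0,0,0.25,8],[0,0,0,0,0,0,8]],
  ],
)

```text
t: 17.45
tool_pos: [0.5047, 0.242, 0.068]
orientation: [[-0.226, 0.002, -0.974], [0.974, 0.002, -0.226], [0.002, -1.0, -0.002]]
contact_force: [-2.4, 0.0, 8.0]
gripper_width: 0.0169
```

Call:
play_rows(
  steps=[
    [[0,0,0.05,0,0,0.25,8],[0,0,0,0,0,0,8]],
  ],
)

```text
t: 17.65
tool_pos: [0.5049, 0.2421, 0.0681]
orientation: [[-0.275, 0.002, -0.961], [0.961, 0.002, -0.275], [0.001, -1.0, -0.003]]
contact_force: [-1.5, -0.4, 6.2]
gripper_width: 0.0168
```

Call:
play_rows(
  steps=[
    [[0,0,0.05,0,0,0.25,8],[0,0,0,0,0,0,8]],
  ],
)

```text
t: 17.85
tool_pos: [0.5048, 0.2422, 0.0678]
orientation: [[-0.322, 0.002, -0.947], [0.947, 0.002, -0.322], [0.001, -1.0, -0.003]]
contact_force: [-0.0, 0.6, 2.7]
gripper_width: 0.0166
```

Call:
play_rows(
  steps=[
    [[0,0,0.05,0,0,-0.3,8],[0,0,0,0,0,0,8]],
  ],
)

```text
t: 18.05
tool_pos: [0.5036, 0.2408, 0.0659]
orientation: [[-0.368, -0.001, -0.93], [0.93, -0.001, -0.368], [-0.0, -1.0, 0.001]]
contact_force: [0.7, 0.1, -1.8]
gripper_width: 0.0164
```

Call:
play_rows(
  steps=[
    [[0,0,0.05,0,0,-0.5,8],[0,0,0.03,0,0,0,8],[0,0,0,0,0,0,8]],
  ],
)

```text
t: 18.35
tool_pos: [0.5036, 0.2408, 0.0654]
orientation: [[-0.441, -0.001, -0.898], [0.898, -0.001, -0.441], [-0.0, -1.0, 0.001]]
contact_force: [0.0, -0.3, -1.4]
gripper_width: 0.0165
```

Call:
play_rows(
  steps=[
    [[0,0,0,0.6,0.5,-1,8],[0,0,0,0,0,-1,8],[0,0,0,0,0,-1,8],[0,0,0,0,0,0,8]],
  ],
)

```text
t: 18.75
tool_pos: [0.5043, 0.2416, 0.0627]
orientation: [[-0.441, -0.0, -0.897], [0.897, -0.0, -0.441], [0.0, -1.0, 0.0]]
contact_force: [-0.8, -0.3, -2.4]
gripper_width: 0.0169
```

Call:
play_rows(
  steps=[
    [[0,0,0,0,0,-1,8],[0,0,0,0,0,-0.5,8],[0,0,0,0,0,0,8]],
  ],
)

```text
t: 19.05
tool_pos: [0.5046, 0.2418, 0.0617]
orientation: [[-0.441, 0.0, -0.897], [0.897, 0.0, -0.441], [0.0, -1.0, -0.0]]
contact_force: [-0.1, -0.6, -0.2]
gripper_width: 0.0166
```

Call:
play_rows(
  steps=[
    [[0,0,-0.1,0,0,-0.4,8],[0,0,-0.1,0,0,-0.5,8],[0,0,-0.1,0,0,-0.5,8],[0,0,0,0,0,0,8]],
  ],
)

```text
t: 19.45
tool_pos: [0.5047, 0.2417, 0.0603]
orientation: [[-0.156, 0.0, -0.988], [0.988, 0.0, -0.156], [0.0, -1.0, -0.0]]
contact_force: [-0.4, -0.6, 0.2]
gripper_width: 0.0168
```

Call:
play_rows(
  steps=[
    [[0,0,-0.1,0,0,-0.5,8],[0,0,-0.1,0,0,-0.5,8],[0,0,-0.1,0,0,-0.5,8],[0,0,0,0,0,0,8]],
  ],
)

```text
t: 19.85
tool_pos: [0.5046, 0.2418, 0.0588]
orientation: [[0.141, 0.0, -0.99], [0.99, 0.0, 0.141], [0.0, -1.0, -0.0]]
contact_force: [-0.2, -0.7, 0.6]
gripper_width: 0.0168
```

Call:
play_rows(
  steps=[
    [[0,0,-0.1,0,0,-0.5,8],[0,0,-0.1,0,0,-0.5,8],[0,0,-0.1,0,0,-0.5,8],[0,0,-0.1,0,0,-0.5,8],[0,0,0,0,0,0,8]],
  ],
)

```text
t: 20.35
tool_pos: [0.5048, 0.2419, 0.0569]
orientation: [[0.514, 0.001, -0.858], [0.858, 0.0, 0.514], [0.001, -1.0, -0.0]]
contact_force: [-0.6, 0.6, 1.5]
gripper_width: 0.017
```

Call:
play_rows(
  steps=[
    [[0,0,-0.1,0,0,-0.5,8],[0,0,-0.1,0,0,-0.3,8],[0,0,0,0,0,0,8]],
  ],
)

```text
t: 20.65
tool_pos: [0.5047, 0.2418, 0.056]
orientation: [[0.673, 0.0, -0.739], [0.739, 0.0, 0.673], [0.001, -1.0, -0.0]]
contact_force: [-0.8, 0.5, 1.0]
gripper_width: 0.0167
```

Call:
play_rows(
  steps=[
    [[0,0,-0.1,0,0,-0.2,8],[0,0,-0.1,0,0,0,8],[0,0,0,0,0,0,8]],
  ],
)

```text
t: 20.95
tool_pos: [0.5046, 0.242, 0.0557]
orientation: [[0.806, 0.0, -0.591], [0.591, 0.0, 0.806], [0.001, -1.0, 0.0]]
contact_force: [-0.2, 0.4, 1.5]
gripper_width: 0.0167
```

```bash
python3 - <<'E'
from lid import *
o=ctrl.observe();t=o['tool_pos'];print(o['t'],t,o['contact_force'],o['moment'],o['gripper_width'],np.degrees(np.arctan2(*np.array(o['orientation'])[[1,0],0])))
lid(t[:2],t[2]+.0465)
E
```

```text
20.95 [0.5046 0.242  0.0557] [-0.176   0.3674  1.5043] [-0.0173 -0.0319 -0.079 ] 0.016685127074516116 36.246218042359814
scene n 1098 topz 0.0895 => bar z 0.1025 tilt [ 0.004 -0.003]
   hull circle (array([0.5036, 0.2412]), np.float64(0.04993666496612067), 35)
top n 471 topz 0.0893 => bar z 0.1023 tilt [0.003 0.01 ]
   hull circle (array([0.5061, 0.2376]), np.float64(0.048151217650723555), 14)
```

Call:
play_rows(
  steps=[
    [[0,0,-0.07,0,0,0,8],[0,0,-0.07,0,0,0,8],[0,0,0,0,0,0,8]],
  ],
)

```text
t: 21.35
tool_pos: [0.5047, 0.2419, 0.0557]
orientation: [[0.882, 0.0, -0.472], [0.472, 0.0, 0.882], [0.0, -1.0, 0.0]]
contact_force: [0.6, 0.4, 0.7]
gripper_width: 0.0167
```

Call:
play_rows(
  steps=[
    [[0,0,-0.07,0,0,0,8],[0,0,0,0,0,0,8]],
  ],
)

```text
t: 21.55
tool_pos: [0.5046, 0.2418, 0.0557]
orientation: [[0.913, 0.0, -0.409], [0.409, 0.0, 0.913], [0.0, -1.0, 0.0]]
contact_force: [0.2, 0.5, 0.7]
gripper_width: 0.017
```

```bash
python3 - <<'E'
from lid import *
o=ctrl.observe();t=o['tool_pos'];print(o['t'],t,o['contact_force'],o['moment'],np.degrees(np.arctan2(*np.array(o['orientation'])[[1,0],0])))
E
```

```text
21.55 [0.5046 0.2418 0.0557] [0.1517 0.5022 0.6949] [ 0.0173 -0.0514 -0.0341] 24.13857515115536
```

Call:
play_rows(
  steps=[
    [[0,0,-0.05,0,0,0,8],[0,0,-0.03,0,0,0,8],[0,0,0,0,0,0,8]],
  ],
)

```text
t: 21.85
tool_pos: [0.5043, 0.2421, 0.0557]
orientation: [[0.942, 0.0, -0.336], [0.336, -0.0, 0.942], [0.0, -1.0, -0.0]]
contact_force: [-0.1, 0.5, 2.7]
gripper_width: 0.0166
```

```bash
python3 - <<'E'
from lid import *
o=ctrl.observe();t=o['tool_pos'];print(o['t'],t,o['contact_force'],o['moment'],np.degrees(np.arctan2(*np.array(o['orientation'])[[1,0],0])))
p,d=ctrl.grab_frame('scene');C=cloud('scene',d)
P,_=near(C,(.504,.2413),.1,.003,.02); r=P[:,:2]-[.5043,.2415]; k=np.hypot(*r.T)>.0635;print(k.sum());print('tab ang',np.degrees(np.arctan2(r[k][:,1],r[k][:,0])).round(1))
cv2.imwrite('pics/l2.png',cv2.resize(p[230:350,200:360,::-1],None,fx=4,fy=4))
E
```

```text
21.85 [0.5043 0.2421 0.0557] [-0.0573  0.4818  2.695 ] [0.1026 0.168  0.6971] 19.614152363127054
78
tab ang [  44.5 -148.6 -150.  -149.3 -154.  -152.5 -152.1 -151.5 -150.5 -151.1
 -149.8 -155.5 -153.6 -153.5 -152.2 -151.7 -152.1 -151.5 -150.2 -158.3
 -156.  -155.6 -156.4 -155.3 -153.  -153.6 -152.2 -151.4 -160.2 -159.6
 -158.2 -156.6 -156.6 -156.3 -154.9 -153.4 -163.2 -161.7 -161.3 -159.6
 -159.4 -158.6 -158.2 -156.6 -154.6 -165.1 -164.3 -163.6 -162.  -161.3
 -160.1 -160.3 -158.8 -158.2 -167.1 -166.4 -165.1 -164.8 -163.8 -162.1
 -162.  -161.4 -159.2 -166.7 -165.9 -165.8 -166.  -165.2 -164.  -163.1
 -160.8 -166.2 -166.6 -165.1 -165.3 -163.1  152.9  178.6]
```

View pics/l2.png

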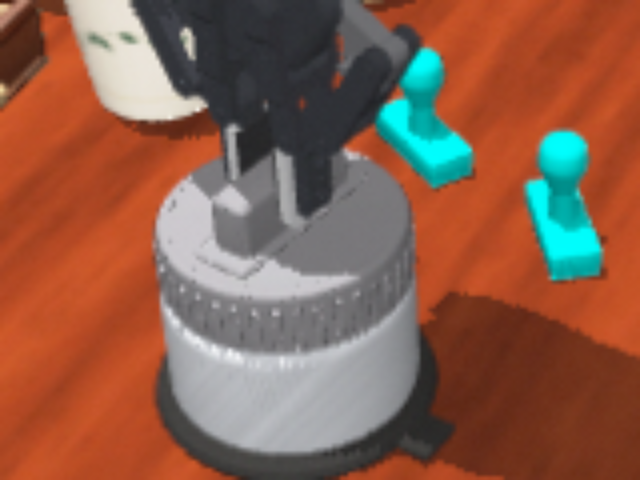

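The lid sits level and fully down. Torque has risen to 0.7 N m at the tight angle, with the jaw axis at 19.6° and the tab's x axis at about 22°. Letting go.

Call:
play_rows(
  steps=[
    [[0,0,0,0,0,0,30],[0,0,0,0,0,0,40],[0,0,0,0,0,0,40],[0,0,0,0,0,0,40],[0,0,0,0,0,10,40],[0,0,0,0,0,20,40],[0,0,0,0,0,30,40],[0,0,0,0,0,30,40],[0,0,0,-10,-35,0,40],[0,0,0,-10,-35,0,40],[0,0,0,-10,-35,0,40],[0,0,0,-10,-35,0,40]],
  ],
)

```text
t: 23.1
tool_pos: [0.4644, 0.1003, 0.1464]
orientation: [[0.943, 0.001, -0.331], [0.331, 0.001, 0.943], [0.001, -1.0, 0.0]]
contact_force: [0.9, 0.3, 0.3]
gripper_width: 0.0399
```

Call:
play_rows(
  steps=[
    [[0,0,0,-10,-30,10,40],[0,0,0,0,0,0,40],[0,0,0,0,0,0,40],[0,0,0,0,0,0,40]],
  ],
)

```text
t: 23.5
tool_pos: [0.4548, 0.0727, 0.1559]
orientation: [[0.943, 0.001, -0.333], [0.333, 0.001, 0.943], [0.001, -1.0, 0.0]]
contact_force: [-0.1, 0.2, 0.0]
gripper_width: 0.0398
```

```bash
python3 - <<'E'
from lid import *
o=ctrl.observe();print(o['t'],o['tool_pos'],o['contact_force'])
lid(np.array([.5043,.2415]),.103)
for n in ['scene','top']:
    p,d=ctrl.grab_frame(n);C=cloud(n,d)
    P,_=near(C,(.504,.2415),.06,.107,.125); print(n,'bar',rect(P),len(P))
    for t in ['mug','ink_pad']:print(t,[ (np.array(r['xyz']),r['conf']) for r in ctrl.landmark_of(t,n)[:1]])
E
```

```text
23.5 [0.4548 0.0727 0.1559] [-0.0646  0.2434  0.0061]
scene n 1107 topz 0.0894 => bar z 0.1024 tilt [ 0.001 -0.003]
   hull circle (array([0.5034, 0.2412]), np.float64(0.049986568932149957), 36)
top n 1722 topz 0.0887 => bar z 0.1017 tilt [0.001 0.002]
   hull circle (array([0.5044, 0.2402]), np.float64(0.050400852353427956), 39)
scene bar (array([503.334, 240.594]), array([19.2236, 64.0632]), 20.306598663330078) 389
mug [(array([0.7372, 0.1692, 0.0018]), 0.72)]
ink_pad [(array([ 0.3864,  0.077 , -0.0006]), 0.88)]
top bar (array([504.9816, 240.4977]), array([18.4684, 63.8127]), 20.69661521911621) 376
mug [(array([ 0.7331,  0.1686, -0.0019]), 0.82)]
ink_pad [(array([0.3845, 0.0811, 0.004 ]), 0.74)]
```

All checks pass: the lid is down, level, centred and within about 2° of tight. Handing in.

```bash
python3 -c "
from cell import ctrl
print(ctrl.finish_job())"
```

```text
the job is handed in; nothing more can be done
None
```

The stamp is in the canister, the lid is screwed down tight and let go, and I handed the job in at about 24 s of the 72 s allowed. No verdict was reported.

**What I did**
- **Stamp:** I picked the wooden stamp with the dark red knob, not the turquoise or green look-alikes. It was seen standing upright inside the tin after I released it.
- **Thread start:** I set the lid on the neck and turned it backward. It climbed to about 29 mm above the rim under about 8 N, then dropped at a bar angle of about 110°.
- **Tightening:** I screwed it about 90° clockwise, until the torque rose to 0.7 N m, then let go and moved the arm clear.

**Last checks**

| Check | Measured | Allowed |
|---|---|---|
| Bar centre above rim | 16–16.5 mm (17.0 when home) | at most 18.2 mm |
| Tilt | about 0.003 rad | 0.025 rad |
| Distance from the axis | about 1 mm | 3.5 mm |
| Bar angle from tight | about 2° | 15° |
| Mug and ink pad shift | none beyond 4 mm detection error | 30 mm |

**Disagreements**
- The reported tool height was about 42 mm below where the cameras saw the fingertips. I corrected for that by eye and depth before the first grasp.
- The two cameras differ by about 1–2 mm on positions.

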